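# Drain back the mist filter and dip the vacuum pump's oil

## Task

Pull the vacuum pump's red oil-return knob fully out, leave it out for two seconds so the mist filter drains back, and push it fully home; then take the wiped dipstick from its tray, slide it gently down the dipstick tube until its collar stops on the tube's mouth, and draw it right out again. Finish still holding the dipstick in the gripper, still and level, with its tip above the drip tray and about a hand's breadth (10 cm) or more over the bench, touching nothing else, so the oil mark can be read. Do not disturb the mug, the blue debugger box or the circuit board.

Things in the scene. Friction and masses are not known exactly. Their poses are not given: they have to be found in the camera images.
- pump: Oil-sealed vacuum pump, fixed, 360 x 170 mm; origin on the bench under it; local -x its front, -y its right side, z up. Dark sump casting: x -100 to 40, y +-65, up to 171 mm, with a steel inlet flange on it up to 201 mm. Grey motor: x 40 to 207, up to 196 mm. Amber mist filter (64 mm diameter) at x -35, y 25, up to 247 mm. Aluminium valve block with the red knob: x -155 to -100, y 0 to 70, up to 88 mm.
- oil_knob (a joint): Oil-return valve knob: 0 fully home (pushed in), 0.016 m fully out. A spring detent snaps it to either end: it resists with about 7 N at either end and less towards half-way, then jumps the rest by itself and stays.
- knob_grip (a point): Centre of the red round knob (30 mm diameter, 18 mm thick along the pull, axis level, on a 10 mm stem), 62 mm above the bench. Axes as the pump's: it pulls out along local -x. When home, its back is 16 mm in front of the valve block, whose top is 26 mm above the knob's centre.
- tube_mouth (a point): Centre of the open mouth of the steel dipstick tube on the pump's right side, 131 mm above the bench; local z points straight out of the tube along its axis, up and to the pump's right (40 degrees above level). Bore 14 mm, outside 22 mm, straight for 150 mm, fixed.
- dip_grip (a point): Centre of the loose dipstick's yellow flat-sided handle: 80 mm long, 14 wide, 22 tall as it lies, 50 mm above the bench. About 90 g. Local x runs along the rod from handle to tip, z is up as it lies. It lies level in the notches of the tray's two rests, under the bare rod; the handle is free all round.
- dip_stop (a point): Centre of the face of the black collar (28 mm diameter, 8 mm thick) that looks to the tip and stops on the tube's mouth; 68 mm along local x from the handle's centre. Axes as dip_grip.
- dip_tip (a point): Tip of the dipstick's 8 mm round steel rod, with two dark rings near it; 208 mm along local x from the handle's centre, 140 mm beyond the collar's face. Axes as dip_grip.
- dipstick: The same dipstick as a whole (bare rod, black collar, yellow handle; 248 mm long); origin at the handle's centre, axes as dip_grip.
- tray: Dark steel drip tray, fixed, 200 x 110 mm with a 14 mm rim; origin under its centre, local x along its length (towards the dipstick's tip as it first lies). Two bright notched rests rise 58 mm at local x +50 and -83 mm; the dipstick's handle centre first lies at local x -133 mm, beyond the tray's end.
- mug: White mug, loose, 82 mm diameter, 95 mm tall, origin under its centre. Leave alone.
- debugger: Blue plastic debugger box, loose, 100 x 62 x 26 mm, origin under its centre. Leave alone.
- board: Green circuit board on short feet, loose, 150 x 110 x 18 mm, origin under its centre. Leave alone.
There are look-alikes about, which are no part of the job. Several things look just like the tray: the one meant starts farthest to the robot's right. There is more than one size of the dipstick; the job needs the smaller.

How it is judged (in metres and radians):
On the way, in this order (a step that is already met when the one before it is completed fails the run):
1. the oil-return knob is pulled fully out and stays out while the filter drains (value of joint oil_knob above 0.0135 m), for 1.7 s.
2. the knob is pushed fully home (value of joint oil_knob below 0.002 m), for 0.2 s.
3. the dipstick is in the tube with its collar stopped on the mouth (distance between dip_stop and tube_mouth below 0.006 m and angle between the x axis of dip_grip and the z axis of tube_mouth, either way round below 0.09 rad and z of dip_tip in the frame of tube_mouth below -0.13 m), for 0.1 s.
4. the dipstick is drawn right out of the tube ((z of dip_tip in the frame of tube_mouth above 0.003 m or distance between dip_tip and tube_mouth above 0.2 m)), for 0.1 s.
At the end, for the whole second after the job is handed in: The gripper holds the dipstick still, level within 8.5 degrees, its tip above the drip tray's outline, tip and handle at least 85 mm above the bench, touching nothing but the gripper; knob home within 2 mm; mug, debugger and board within 20 mm of their starts (contact force between the fingers and dipstick above 0.5 N and angle between dip_grip's own x axis and vertical between 1.421 and 1.721 rad and x of dip_tip in the frame of tray between -0.1 and 0.1 m and y of dip_tip in the frame of tray between -0.055 and 0.055 m and height (world z) of each of dip_tip, dip_grip above 0.085 m and contact force between dipstick and tray below 0.05 N and contact force between dipstick and pump below 0.05 N and contact force between dipstick and mug below 0.05 N and contact force between dipstick and debugger below 0.05 N and contact force between dipstick and board below 0.05 N and linear speed of dipstick below 0.03 m/s and angular speed of dipstick below 0.2 rad/s and value of joint oil_knob below 0.002 m and distance of each of mug, debugger, board from where it was at the start of the episode below 0.02 m); the arm keeps its last pose, push and grip.
It fails at once if the dipstick is forced against the pump (over 40 N) (contact force between dipstick and pump above 40 N).
It fails at once if the mug is disturbed (moved over 20 mm or tipped) (distance of mug from where it was at the start of the episode above 0.02 m or angle between mug's own z axis and vertical above 0.3 rad).
It fails at once if the debugger is disturbed (moved over 20 mm or tipped) (distance of debugger from where it was at the start of the episode above 0.02 m or angle between debugger's own z axis and vertical above 0.3 rad).
It fails at once if the board is disturbed (moved over 20 mm or tipped) (distance of board from where it was at the start of the episode above 0.02 m or angle between board's own z axis and vertical above 0.3 rad).
It also fails if it takes over 72 s, if anything falls off the work surface, if the arm or the gripper's body presses on something with over 40 N, if the wrist force passes 120 N, or if a joint passes its speed limit or range.

## Robot

A 6-joint arm with a two-finger parallel gripper is mounted at the origin on the work surface. World frame = base frame: x ahead of the robot, y to its left, z up, the work surface at z = 0. Lengths are in mm, angles in rad, forces in N, time in s.
With the tool pointing down it reaches from about 400 to 925 mm from the base axis. Payload 12.5 kg.
Tool frame: the origin (TCP) lies at the very end of the fingers, on their centre line; the grasp point (between the pads) lies 19 mm behind it (arm.hold_point_z is the distance from the TCP to the grasp point, in mm); z points along the fingers, y is the line along which they close (so a half turn about z gives the same grasp; the last joint's range is limited). The gripper opens to 95 mm and grips with 3 to 60 N. Pads are 20 mm wide; open, the fingers measure 119 mm over their backs; the gripper's body (75 mm by 180 mm) begins 59 mm behind the grasp point.
Start: joints at [1.106, 0.491, 1.559, -0, 1.092, -0.106], TCP at [219.454, 585.224, 214.661] pointing down, gripper open.
Joint ranges: [-3.1, 3.1], [-0.84, 2.19], [0.05, 2.79], [-1.13, 4.28], [0.06, 2.93], [-2.69, 2.69]. Speed limits (rad/s): [2.22, 2.22, 2.79, 3.14, 3.14, 3.14].

## Interface

Orientations are given as [roll, pitch, yaw] about the fixed x, y, z axes, in that order (R = Rz(yaw) Ry(pitch) Rx(roll)).
In Python, from station import arm, viewer, job_done gives the robot as it stands.
- The arm moves only by the tool apply_moves, never from a script. Its argument "steps" is a list of rows, each an object of numbers: "claw": the finger opening in mm, from 0 to 95.1; "x", "y", "z": the shift along the world's x, y, z in mm; "rx", "ry", "rz": the turn, a rotation vector about the world's x, y, z in degrees. A call has 1 to 12 rows; each row shifts and turns the commanded pose from where the row before left it; what a row does not reach is not made up. A row lasts 1/12 s, in which the tool goes at most 41.7 mm and 7.16 degrees, less where a joint would pass 70% of its speed; a pose out of reach is approached as far as the arm can. A call is refused whole if a number of a shift passes 41.7 or a number of a turn 7.16, either way. A call with a gripper value outside its range is refused whole. The fingers move at their own pace and stop on an object; the grip force is fixed at half the most. Time passes only in rows, so rows that do not move let the fingers close. It gives the time, the measured TCP pose, the force, the opening and the grip force at its end, in the units of the state.
- arm.read_state(): the state, without advancing time (a new reading comes with each control period).
- viewer.grab_frame(name): name is "side" or "top"; returns the picture (400x640x3 uint8, red, green, blue); there is no depth.
- viewer.camera_model(name): a dict with "fovy" (degrees; the focal length in pixels is half the picture's height over the tangent of half this angle, whatever the lens; pixels are square), "cx", "cy" (the principal point, pixels), "world_from_camera" (4x4, takes a point from camera to world coordinates). Camera axes: x right, y up, looking along -z (the intrinsics and any distortion apply to the point x, -y, -z); pixel columns grow to the right and rows downward; lengths in mm; the calibration is good to about 2 mm. A picture is of the moment at which its call begins. camera_model takes no time and is no camera call.
- job_done(): hands the job in; it is judged then, once.
The state is a dict: "time_s": time; "joint_positions": joint angles; "qvel": joint speeds; "joint_efforts": joint torques, N m; "position": TCP position; "orientation": TCP orientation; "force": force on the tool from outside, world axes, zero at the start; "moment": the same for the moment, N m; "grip_width": finger opening in mm; "grip_force": force on a finger pad.
Only numpy, scipy, OpenCV 4.12 (cv2) and the standard library are available. Lean on these libraries where they do the work, as an engineer would, in place of code of your own. Each camera call takes 0.05 s, during which the arm holds its last target. There are 200 camera calls.

## Working session

There is one attempt and no reset: what is moved stays moved. The work goes in short steps, Python scripts to look and compute and a tool call to move; the robot and the scene stay as the last step left them, time stands still between calls to the robot, and variables do not carry over. Pictures are saved under pics/ and viewed, at most 10 in all, crops included, and the job is handed in when it is done.

Besides the shell and the picture viewer there is one more tool, called after "Request:" as name(argument=value, ...) on one line, values as JSON. apply_moves: Moves the arm, as the interface text tells. Its arguments: {"type":"object","properties":{"steps":{"type":"array","items":{"type":"object","properties":{"claw":{"type":"number"},"x":{"type":"number"},"y":{"type":"number"},"z":{"type":"number"},"rx":{"type":"number"},"ry":{"type":"number"},"rz":{"type":"number"}}}}},"required":["steps"]}

```bash
ls; mkdir -p pics; python3 - <<'E'
from station import arm, viewer
import cv2
for n in("side","top"):
    f=viewer.grab_frame(n); cv2.imwrite(f"pics/{n}0.png",f[:,:,::-1]); m=viewer.camera_model(n); print(n,m)
print(arm.read_state())
E
```

```text
pics
side {'fovy': 49.15612555144216, 'cx': 312.5232674123482, 'cy': 200.25550367291703, 'world_from_camera': array([[ 8.23246608e-01,  2.89885043e-01, -4.88089832e-01,
        -1.33101972e+02],
       [-5.67407226e-01,  4.47022735e-01, -6.91534319e-01,
        -8.17678383e+02],
       [ 1.77217955e-02,  8.46248980e-01,  5.32492818e-01,
         7.88830169e+02],
       [ 0.00000000e+00,  0.00000000e+00,  0.00000000e+00,
         1.00000000e+00]])}
top {'fovy': 47.88598531441866, 'cx': 319.78608278608226, 'cy': 199.38202044645206, 'world_from_camera': array([[ 7.69634614e-02,  9.72909439e-01, -2.17999654e-01,
         1.73815923e+02],
       [-9.97025632e-01,  7.59918260e-02, -1.28503823e-02,
         5.98637629e+01],
       [ 4.06393362e-03,  2.18340253e-01,  9.75864242e-01,
         1.43318311e+03],
       [ 0.00000000e+00,  0.00000000e+00,  0.00000000e+00,
         1.00000000e+00]])}
{'time_s': 0.1, 'joint_positions': array([ 1.10641691e+00,  4.91458835e-01,  1.55938257e+00, -1.13363974e-05,
        1.09171566e+00, -1.05589462e-01]), 'qvel': array([-0.00101552, -0.0020794 , -0.00231013,  0.00151455,  0.00062327,
        0.00095504]), 'joint_efforts': array([ 1.33253117e-03, -6.13624334e+01, -2.58603269e+01,  6.93189609e-02,
        4.71279770e-02, -1.32109764e-05]), 'position': array([219.34080931, 585.01566737, 214.14736217]), 'orientation': array([-3.14063255e+00, -9.16434666e-05,  2.78280788e+00]), 'force': array([0.03404194, 0.1813556 , 0.31841643]), 'moment': array([-0.060947  , -0.03375027, -0.02600353]), 'grip_force': 0.0, 'grip_width': 95.2542948264731}
```

View pics/side0.png

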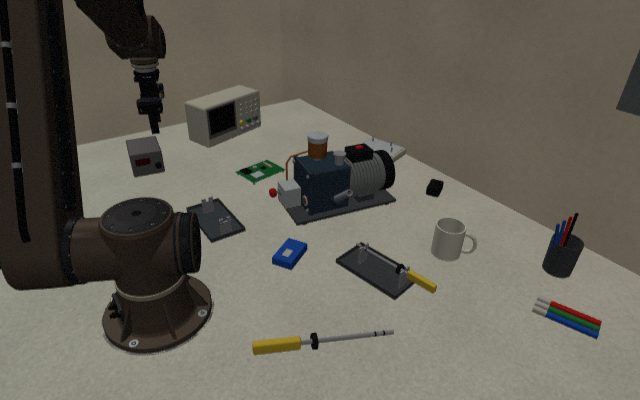

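View pics/top0.png

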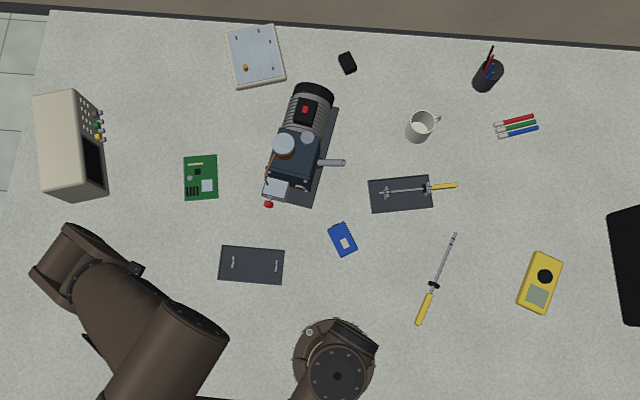

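```bash
cat > h.py <<'E'
import numpy as np, cv2
from station import arm, viewer
def ray(n,u,v):
    m=viewer.camera_model(n); f=200/np.tan(np.radians(m['fovy']/2)); T=m['world_from_camera']
    d=T[:3,:3]@np.array([(u-m['cx'])/f,-(v-m['cy'])/f,-1]); return T[:3,3],d/np.linalg.norm(d)
def onz(n,u,v,z):
    o,d=ray(n,u,v); return o+d*(z-o[2])/d[2]
def tri(a,b):
    (o,d),(p,e)=ray('top',*a),ray('side',*b)
    s=np.linalg.lstsq(np.c_[d,-e],p-o,rcond=None)[0]; P,Q=o+d*s[0],p+e*s[1]; return (P+Q)/2,np.linalg.norm(P-Q)
def proj(n,P):
    m=viewer.camera_model(n); f=200/np.tan(np.radians(m['fovy']/2)); q=(np.linalg.inv(m['world_from_camera'])@np.r_[P,1])
    return m['cx']-f*q[0]/q[2], m['cy']+f*q[1]/q[2]
def pump(n): return None
def crop(img,x,y,w,h,k): return cv2.resize(img[y:y+h,x:x+w],None,fx=k,fy=k,interpolation=cv2.INTER_CUBIC)
E
python3 - <<'E'
from h import *
t=cv2.imread('pics/top0.png'); s=cv2.imread('pics/side0.png')
a=crop(t,255,75,210,145,3.8); 
b=crop(s,265,125,180,175,3.2)
c=np.zeros((600,800,3),np.uint8)
cv2.imwrite('pics/ct.png',a); cv2.imwrite('pics/cs.png',b); print(a.shape,b.shape)
E
```

```text
(551, 798, 3) (560, 576, 3)
```

View pics/ct.png

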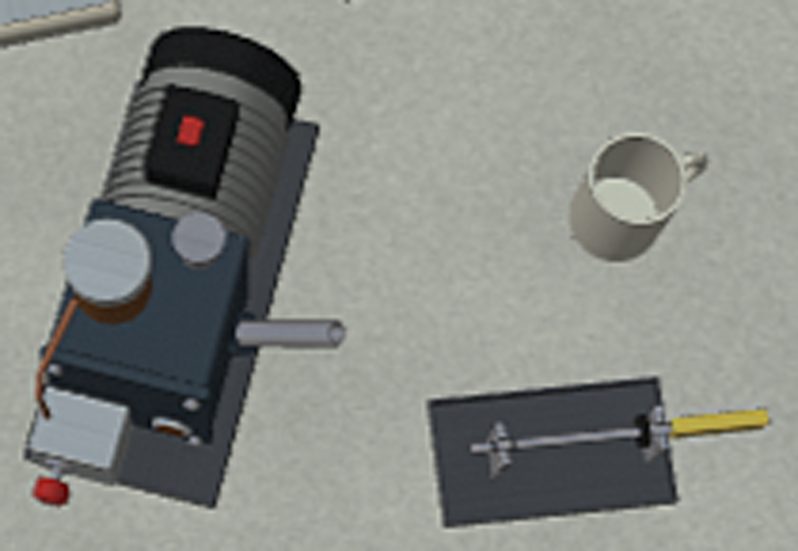

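View pics/cs.png

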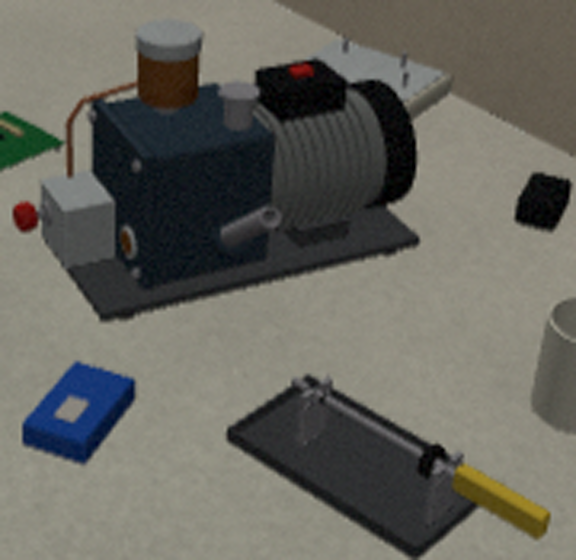

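```bash
python3 - <<'E'
from h import *
T=cv2.imread('pics/top0.png'); S=cv2.imread('pics/side0.png')
def cen(img,kind,box):
    h=cv2.cvtColor(img,cv2.COLOR_BGR2HSV); H,Sa,V=[h[:,:,i].astype(int) for i in range(3)]
    m=((H<8)|(H>172))&(Sa>150)&(V>60) if kind=='r' else (abs(H-26)<7)&(Sa>130)&(V>70)
    x,y,w,hh=box; M=np.zeros(m.shape,np.uint8); M[y:y+hh,x:x+w]=m[y:y+hh,x:x+w]
    ys,xs=np.nonzero(M); r=cv2.minAreaRect(np.c_[xs,ys].astype(np.float32)); return (xs.mean(),ys.mean()),len(xs),r
k=cen(T,'r',(255,190,30,30)),cen(S,'r',(262,180,20,25)); print(k); print('knob',tri(k[0][0],k[1][0]))
y=cen(T,'y',(420,170,45,30)),cen(S,'y',(400,255,45,45)); print(y); print('handle',tri(y[0][0],y[1][0]),onz('top',*y[0][0],54))
ct=lambda u,v:((u+.5)/3.8-.5+255,(v+.5)/3.8-.5+75)
cs=lambda u,v:((u+.5)/3.2-.5+265,(v+.5)/3.2-.5+125)
print('mouth',tri(ct(337,333),cs(271,216)),onz('top',*ct(337,333),131))
n=lambda c,a,b:np.cross(ray(c,*a)[1],ray(c,*b)[1])
d=np.cross(n('top',ct(258,332),ct(335,333)),n('side',cs(228,239),cs(271,216))); d/=np.linalg.norm(d)
print('tube dir',d,np.degrees(np.arcsin(d[2])),np.degrees(np.arctan2(d[1],d[0])))
for z in(0,12):
  P=[onz('top',*ct(*q),z) for q in((318,122),(215,507))]; print('plate',P,np.degrees(np.arctan2(*(P[0]-P[1])[[1,0]])))
C=[onz('top',*ct(*q),14) for q in((428,400),(658,378),(678,503),(443,527))]
C=np.array(C);print('tray',C,C.mean(0),[np.linalg.norm(C[i]-C[i-1]) for i in range(4)],np.degrees(np.arctan2(*((C[0]+C[3]-C[1]-C[2])[[1,0]]))))
print('tip',onz('top',*ct(472,449),50),'hend',onz('top',*ct(768,417),50),onz('top',*ct(672,428),50),'collar',onz('top',*ct(643,432),50))
print('side tip, hend',[onz('side',*cs(*q),50) for q in((305,382),(546,525))])
E
```

```text
(((np.float64(268.0888888888889), np.float64(203.7111111111111)), 45, ((268.2059020996094, 203.67649841308594), (8.00367546081543, 5.5783185958862305), 14.03624439239502)), ((np.float64(272.40816326530614), np.float64(192.16326530612244)), 49, ((272.5, 192.0), (7.602630138397217, 6.260990142822266), 63.43495178222656)))
knob (array([453.72907653, 237.43786492,  61.21162944]), np.float64(0.5837045406660435))
(((np.float64(443.7196261682243), np.float64(185.6728971962617)), 107, ((443.40850830078125, 185.6768341064453), (4.306830406188965, 25.399253845214844), 83.6598129272461)), ((np.float64(421.05281690140845), np.float64(280.90845070422534)), 284, ((421.0307922363281, 280.9461669921875), (33.241302490234375, 8.806466102600098), 29.744882583618164)))
handle (array([ 558.34064863, -310.89567473,   48.38307196]), np.float64(0.09471670716701985)) [ 556.74001292 -309.36231878   54.        ]
mouth (array([585.06637037,  14.8625473 , 130.88132932]), np.float64(0.6498167661813802)) [584.73251192  15.02984395 131.        ]
tube dir [-0.15909967 -0.73441118  0.65979353] 41.28412837121648 -102
[... 263 characters left out ...]
817891708
tray [[ 567.85002078  -70.82619534   14.        ]
 [ 602.90609223 -267.36345227   14.        ]
 [ 494.18842436 -286.99276246   14.        ]
 [ 458.02575057  -89.4487245    14.        ]] [ 530.74257199 -178.65778364   14.        ] [np.float64(111.39196075076175), np.float64(199.63922838067097), np.float64(110.47552274255116), np.float64(200.82675596641297)] 100.24397961435005
tip [ 518.61144375 -106.26958587   50.        ] hend [ 565.35767216 -351.60665257   50.        ] [ 549.6109536 -271.7846213   50.       ] collar [ 544.28243249 -247.74002756   50.        ]
side tip, hend [array([ 525.40237205, -114.95407075,   50.        ]), array([ 565.37633256, -350.50249022,   50.        ])]
```

Candidates (top view):
- **Trays:** (251,265) and (400,193). I choose (400,193), the farthest right.
- **Dipsticks:** the large one at (437,280) and the small one on the tray at (420,189). I choose the small one. It is about 250 mm long, as it should be.
- **Red things:** the knob at (268,204), the motor switch at (305,110) and a pen. I choose the knob; its height of 61 mm agrees with the 62 mm given.

The two crops confirm these choices. Next I go to the knob.

Request:
apply_moves(steps=[{"x": 20,"y": -29,"rz": 5.25,"claw": 95},{"x": 20,"y": -29,"rz": 5.25},{"x": 20,"y": -29},{"x": 20,"y": -29},{"x": 20,"y": -29},{"x": 20,"y": -29},{"x": 20,"y": -29},{"x": 20,"y": -29},{"x": 20,"y": -29},{"x": 20,"y": -29},{"x": 20,"y": -29},{"x": 14,"y": -29}])

```text
invalid input
```

Request:
apply_moves(steps=[{"z": -30,"claw": 60},{"z": -30},{"z": -20},{"z": 0}])

```text
invalid input
```

```bash
python3 - <<'E'
from h import *
t=viewer.grab_frame('top')[:,:,::-1];s=viewer.grab_frame('side')[:,:,::-1]
a=crop(t,200,120,120,110,3.4);b=crop(s,220,120,110,110,3.4)
cv2.imwrite('pics/k1.png',np.hstack([a,b])); st=arm.read_state();print(st['position'],st['orientation'],st['joint_positions'],st['grip_width'])
E
```

```text
[219.38382833 585.08059001 214.28793505] [-3.14093159e+00 -6.20266112e-05  2.78279212e+00] [ 1.10640090e+00  4.91318282e-01  1.55922800e+00 -9.00877246e-06
  1.09171030e+00 -1.05590762e-01] 95.1969261579868
```

View pics/k1.png

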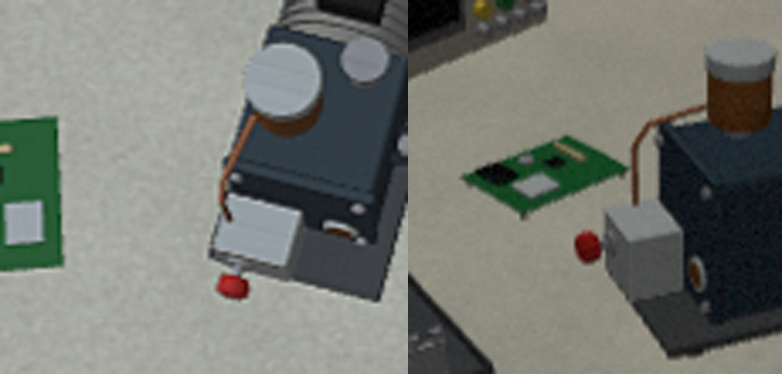

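The moves were refused and the picture shows the knob untouched, at crop (233,287) and (588,247). Perhaps every row needs all the keys.

Request:
apply_moves(steps=[{"x": 20,"y": -29,"z": 0,"rx": 0,"ry": 0,"rz": 5.2,"claw": 95},{"x": 20,"y": -29,"z": 0,"rx": 0,"ry": 0,"rz": 5.3,"claw": 95},{"x": 20,"y": -29,"z": 0,"rx": 0,"ry": 0,"rz": 0,"claw": 95},{"x": 20,"y": -29,"z": 0,"rx": 0,"ry": 0,"rz": 0,"claw": 95},{"x": 20,"y": -29,"z": 0,"rx": 0,"ry": 0,"rz": 0,"claw": 95},{"x": 20,"y": -29,"z": 0,"rx": 0,"ry": 0,"rz": 0,"claw": 95},{"x": 20,"y": -29,"z": 0,"rx": 0,"ry": 0,"rz": 0,"claw": 95},{"x": 20,"y": -29,"z": 0,"rx": 0,"ry": 0,"rz": 0,"claw": 95},{"x": 20,"y": -29,"z": 0,"rx": 0,"ry": 0,"rz": 0,"claw": 95},{"x": 20,"y": -29,"z": 0,"rx": 0,"ry": 0,"rz": 0,"claw": 95},{"x": 20,"y": -29,"z": 0,"rx": 0,"ry": 0,"rz": 0,"claw": 95},{"x": 14,"y": -29,"z": 0,"rx": 0,"ry": 0,"rz": 0,"claw": 95}])

```text
time_s: 1.2
position: [454.8, 235.6, 214.7]
orientation: [3.141, 0.001, 2.966]
force: [0.0, 0.9, 0.6]
grip_width: 94.8
grip_force: 0.0
```

Request:
apply_moves(steps=[{"x": 0,"y": 0,"z": -30,"rx": 0,"ry": 0,"rz": 0,"claw": 60},{"x": 0,"y": 0,"z": -30,"rx": 0,"ry": 0,"rz": 0,"claw": 60},{"x": 0,"y": 0,"z": -20,"rx": 0,"ry": 0,"rz": 0,"claw": 60},{"x": 0,"y": 0,"z": 0,"rx": 0,"ry": 0,"rz": 0,"claw": 60}])

```text
time_s: 1.53
position: [452.0, 236.3, 131.4]
orientation: [-3.139, -0.005, 2.965]
force: [-0.0, 0.1, -0.3]
grip_width: 74.2
grip_force: 0.0
```

```bash
python3 - <<'E'
from h import *
t=viewer.grab_frame('top')[:,:,::-1];s=viewer.grab_frame('side')[:,:,::-1]
a=crop(t,210,130,110,110,3.5);b=crop(s,215,120,110,110,3.5)
cv2.imwrite('pics/k2.png',np.hstack([a,b])); st=arm.read_state();print(st['position'],st['orientation'],st['joint_positions'],st['grip_width'])
E
```

```text
[453.5106452  237.24912199 134.81607659] [-3.14116535e+00 -8.26370197e-04  2.96607650e+00] [ 3.52846743e-01  4.37037237e-01  1.92134096e+00  6.73386451e-05
  7.84143552e-01 -1.04248130e+00] 65.65590181047561
```

View pics/k2.png

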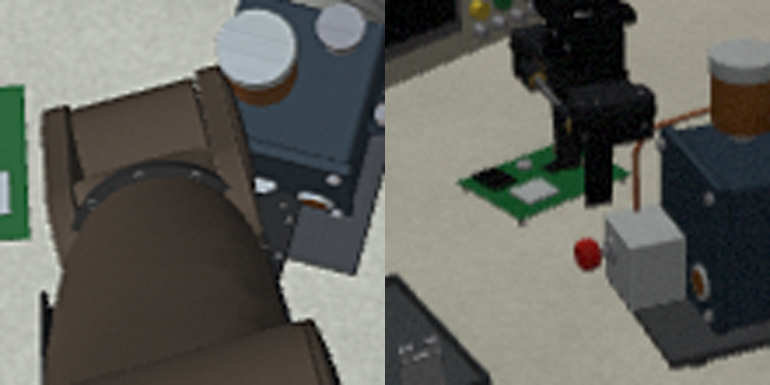

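Side view: the fingers straddle the knob's axis above it, with the near finger at about side (276,177) and the board clear. I go down and grip.

Request:
apply_moves(steps=[{"x": 0,"y": 0,"z": -25,"rx": 0,"ry": 0,"rz": 0,"claw": 60},{"x": 0,"y": 0,"z": -25,"rx": 0,"ry": 0,"rz": 0,"claw": 60},{"x": 0,"y": 0,"z": -25,"rx": 0,"ry": 0,"rz": 0,"claw": 60},{"x": 0,"y": 0,"z": -16,"rx": 0,"ry": 0,"rz": 0,"claw": 60},{"x": 0,"y": 0,"z": 0,"rx": 0,"ry": 0,"rz": 0,"claw": 60},{"x": 0,"y": 0,"z": 0,"rx": 0,"ry": 0,"rz": 0,"claw": 10},{"x": 0,"y": 0,"z": 0,"rx": 0,"ry": 0,"rz": 0,"claw": 10},{"x": 0,"y": 0,"z": 0,"rx": 0,"ry": 0,"rz": 0,"claw": 10},{"x": 0,"y": 0,"z": 0,"rx": 0,"ry": 0,"rz": 0,"claw": 10},{"x": 0,"y": 0,"z": 0,"rx": 0,"ry": 0,"rz": 0,"claw": 10},{"x": 0,"y": 0,"z": 0,"rx": 0,"ry": 0,"rz": 0,"claw": 10},{"x": 0,"y": 0,"z": 0,"rx": 0,"ry": 0,"rz": 0,"claw": 10}])

```text
time_s: 2.63
position: [453.5, 236.0, 44.4]
orientation: [-3.14, 0.0, 2.967]
force: [0.2, -14.3, 8.4]
grip_width: 28.8
grip_force: 30.0
```

Request:
apply_moves(steps=[{"x": 0,"y": -1,"z": 0,"rx": 0,"ry": 0,"rz": 0,"claw": 10},{"x": -3,"y": 0.5,"z": 0,"rx": 0,"ry": 0,"rz": 0,"claw": 10},{"x": -3,"y": 0.5,"z": 0,"rx": 0,"ry": 0,"rz": 0,"claw": 10},{"x": -3,"y": 0.5,"z": 0,"rx": 0,"ry": 0,"rz": 0,"claw": 10},{"x": -3,"y": 0.5,"z": 0,"rx": 0,"ry": 0,"rz": 0,"claw": 10},{"x": -3,"y": 0.5,"z": 0,"rx": 0,"ry": 0,"rz": 0,"claw": 10},{"x": -2,"y": 0.5,"z": 0,"rx": 0,"ry": 0,"rz": 0,"claw": 10},{"x": 0,"y": 0,"z": 0,"rx": 0,"ry": 0,"rz": 0,"claw": 10}])

```text
time_s: 3.3
position: [437.7, 238.9, 44.5]
orientation: [3.141, 0.003, 2.967]
force: [5.6, -7.6, 3.4]
grip_width: 29.1
grip_force: 30.0
```

```bash
python3 - <<'E'
from h import *
s=viewer.grab_frame('side')[:,:,::-1].copy()
h=cv2.cvtColor(s,cv2.COLOR_BGR2HSV)
m=cv2.inRange(h,(0,150,60),(8,255,255))|cv2.inRange(h,(172,150,60),(180,255,255)); m[:, :255]=0;m[:,290:]=0;m[:175]=0;m[215:]=0
ys,xs=np.nonzero(m);print(len(xs),xs.mean(),ys.mean(),onz('side',xs.mean(),ys.mean(),62),[proj('side',np.array([454+k*-.9845,237.4+k*.175,62])) for k in(0,16)])
cv2.imwrite('pics/k3.png',crop(s,215,120,110,110,5)); st=arm.read_state();print(st['position'],st['force'],st['grip_width'])
E
```

```text
6 264.8333333333333 192.83333333333334 [430.44122274 245.88817257  62.        ] [(np.float64(272.56943785379286), np.float64(191.9173384463865)), (np.float64(267.85009682132153), np.float64(192.9201922810952))]
[437.64404892 238.8761834   44.48297438] [ 4.91556584 -7.17622549  4.37981398] 28.75950030305725
```

View pics/k3.png

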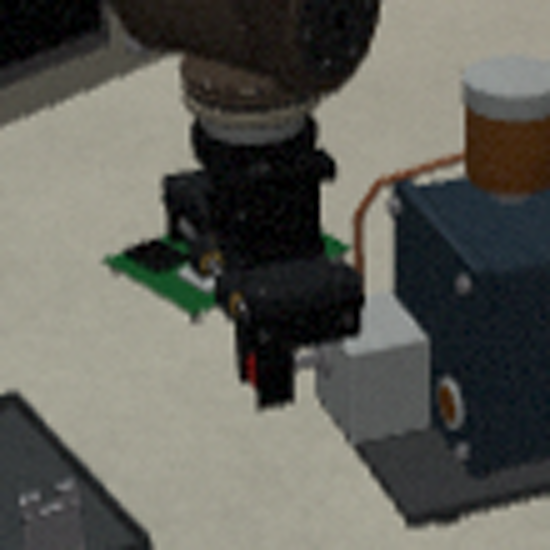

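The picture shows the knob pulled out in the grip, with the stem visible at crop (310,357). I pull 2 mm more to be sure, then hold for over 2 s.

Request:
apply_moves(steps=[{"x": -2,"y": 0.3,"z": 0,"rx": 0,"ry": 0,"rz": 0,"claw": 10},{"x": 0,"y": 0,"z": 0,"rx": 0,"ry": 0,"rz": 0,"claw": 10},{"x": 0,"y": 0,"z": 0,"rx": 0,"ry": 0,"rz": 0,"claw": 10},{"x": 0,"y": 0,"z": 0,"rx": 0,"ry": 0,"rz": 0,"claw": 10},{"x": 0,"y": 0,"z": 0,"rx": 0,"ry": 0,"rz": 0,"claw": 10},{"x": 0,"y": 0,"z": 0,"rx": 0,"ry": 0,"rz": 0,"claw": 10},{"x": 0,"y": 0,"z": 0,"rx": 0,"ry": 0,"rz": 0,"claw": 10},{"x": 0,"y": 0,"z": 0,"rx": 0,"ry": 0,"rz": 0,"claw": 10},{"x": 0,"y": 0,"z": 0,"rx": 0,"ry": 0,"rz": 0,"claw": 10},{"x": 0,"y": 0,"z": 0,"rx": 0,"ry": 0,"rz": 0,"claw": 10},{"x": 0,"y": 0,"z": 0,"rx": 0,"ry": 0,"rz": 0,"claw": 10},{"x": 0,"y": 0,"z": 0,"rx": 0,"ry": 0,"rz": 0,"claw": 10}])

```text
time_s: 4.35
position: [437.6, 239.0, 44.5]
orientation: [3.14, 0.006, 2.967]
force: [14.5, -13.1, -0.5]
grip_width: 29.0
grip_force: 30.0
```

Request:
apply_moves(steps=[{"x": 0,"y": 0,"z": 0,"rx": 0,"ry": 0,"rz": 0,"claw": 10},{"x": 0,"y": 0,"z": 0,"rx": 0,"ry": 0,"rz": 0,"claw": 10},{"x": 0,"y": 0,"z": 0,"rx": 0,"ry": 0,"rz": 0,"claw": 10},{"x": 0,"y": 0,"z": 0,"rx": 0,"ry": 0,"rz": 0,"claw": 10},{"x": 0,"y": 0,"z": 0,"rx": 0,"ry": 0,"rz": 0,"claw": 10},{"x": 0,"y": 0,"z": 0,"rx": 0,"ry": 0,"rz": 0,"claw": 10},{"x": 0,"y": 0,"z": 0,"rx": 0,"ry": 0,"rz": 0,"claw": 10},{"x": 0,"y": 0,"z": 0,"rx": 0,"ry": 0,"rz": 0,"claw": 10},{"x": 0,"y": 0,"z": 0,"rx": 0,"ry": 0,"rz": 0,"claw": 10},{"x": 0,"y": 0,"z": 0,"rx": 0,"ry": 0,"rz": 0,"claw": 10},{"x": 0,"y": 0,"z": 0,"rx": 0,"ry": 0,"rz": 0,"claw": 10},{"x": 0,"y": 0,"z": 0,"rx": 0,"ry": 0,"rz": 0,"claw": 10}])

```text
time_s: 5.35
position: [437.5, 239.0, 44.6]
orientation: [3.14, 0.006, 2.967]
force: [14.6, -13.9, -0.9]
grip_width: 28.7
grip_force: 30.0
```

Request:
apply_moves(steps=[{"x": 4,"y": -0.7,"z": 0,"rx": 0,"ry": 0,"rz": 0,"claw": 10},{"x": 4,"y": -0.7,"z": 0,"rx": 0,"ry": 0,"rz": 0,"claw": 10},{"x": 4,"y": -0.7,"z": 0,"rx": 0,"ry": 0,"rz": 0,"claw": 10},{"x": 4,"y": -0.7,"z": 0,"rx": 0,"ry": 0,"rz": 0,"claw": 10},{"x": 4,"y": -0.7,"z": 0,"rx": 0,"ry": 0,"rz": 0,"claw": 10},{"x": 1,"y": 0,"z": 0,"rx": 0,"ry": 0,"rz": 0,"claw": 10},{"x": 0,"y": 0,"z": 0,"rx": 0,"ry": 0,"rz": 0,"claw": 10},{"x": 0,"y": 0,"z": 0,"rx": 0,"ry": 0,"rz": 0,"claw": 10}])

```text
time_s: 6.02
position: [453.6, 235.8, 44.4]
orientation: [-3.14, -0.003, 2.966]
force: [-10.5, 0.0, 12.5]
grip_width: 28.9
grip_force: 30.0
```

Request:
apply_moves(steps=[{"x": 0,"y": 0,"z": 0,"rx": 0,"ry": 0,"rz": 0,"claw": 60},{"x": 0,"y": 0,"z": 0,"rx": 0,"ry": 0,"rz": 0,"claw": 60},{"x": 0,"y": 0,"z": 0,"rx": 0,"ry": 0,"rz": 0,"claw": 60},{"x": 0,"y": 0,"z": 0,"rx": 0,"ry": 0,"rz": 0,"claw": 60},{"x": 0,"y": 0,"z": 20,"rx": 0,"ry": 0,"rz": 0,"claw": 60},{"x": 0,"y": 0,"z": 30,"rx": 0,"ry": 0,"rz": 0,"claw": 60},{"x": 0,"y": 0,"z": 40,"rx": 0,"ry": 0,"rz": 0,"claw": 60},{"x": 0,"y": 0,"z": 40,"rx": 0,"ry": 0,"rz": 0,"claw": 60},{"x": 0,"y": 0,"z": 40,"rx": 0,"ry": 0,"rz": 0,"claw": 60},{"x": -5,"y": -20,"z": 0,"rx": 0,"ry": 0,"rz": 0,"claw": 60}])

```text
time_s: 6.85
position: [453.4, 218.3, 220.4]
orientation: [3.136, 0.01, 2.968]
force: [0.2, -0.8, -0.1]
grip_width: 60.5
grip_force: 0.0
```

Request:
apply_moves(steps=[{"x": 5,"y": -40,"z": 0,"rx": 0,"ry": 0,"rz": -5.8,"claw": 60},{"x": 5,"y": -40,"z": 0,"rx": 0,"ry": 0,"rz": -5.8,"claw": 60},{"x": 5,"y": -40,"z": 0,"rx": 0,"ry": 0,"rz": -5.8,"claw": 60},{"x": 5,"y": -40,"z": 0,"rx": 0,"ry": 0,"rz": -5.8,"claw": 60},{"x": 5,"y": -40,"z": 0,"rx": 0,"ry": 0,"rz": -5.8,"claw": 60},{"x": 5,"y": -40,"z": 0,"rx": 0,"ry": 0,"rz": -5.8,"claw": 60},{"x": 10,"y": -40,"z": 0,"rx": 0,"ry": 0,"rz": -5.8,"claw": 60},{"x": 10,"y": -40,"z": 0,"rx": 0,"ry": 0,"rz": -5.8,"claw": 60},{"x": 10,"y": -40,"z": 0,"rx": 0,"ry": 0,"rz": -5.8,"claw": 60},{"x": 15,"y": -40,"z": 0,"rx": 0,"ry": 0,"rz": -5.8,"claw": 60},{"x": 15,"y": -40,"z": 0,"rx": 0,"ry": 0,"rz": -5.8,"claw": 60},{"x": 12,"y": -40,"z": 0,"rx": 0,"ry": 0,"rz": -5.6,"claw": 60}])

```text
time_s: 7.85
position: [552.1, -264.1, 213.6]
orientation: [3.141, 0.0, 1.749]
force: [0.7, 0.9, -0.1]
grip_width: 60.2
grip_force: 0.0
```

```bash
python3 - <<'E'
from h import *
s=viewer.grab_frame('side')[:,:,::-1].copy();t=viewer.grab_frame('top')[:,:,::-1].copy()
for n,i in(('top',t),('side',s)):
  h=cv2.cvtColor(i,cv2.COLOR_BGR2HSV); M=cv2.inRange(h,(0,150,60),(8,255,255))|cv2.inRange(h,(172,150,60),(180,255,255))
  x,y,w,k=(255,190,30,30) if n=='top' else (255,180,27,25)
  ys,xs=np.nonzero(M[y:y+k,x:x+w]);print(n,len(xs),xs.mean()+x,ys.mean()+y)
st=arm.read_state();print(st['position'],st['orientation'],st['joint_positions'],st['force'])
E
```

```text
top 45 268.0888888888889 203.7111111111111
side 47 272.36170212765956 192.04255319148936
[ 552.57526272 -267.0512901   212.81382918] [3.14113637e+00 1.13622148e-03 1.74700816e+00] [-5.57531382e-01  4.76142210e-01  1.59078533e+00 -6.12453084e-04
  1.07356545e+00 -7.33451633e-01] [-1.21964701  1.00021287 -1.20339176]
```

Request:
apply_moves(steps=[{"x": 2,"y": -22,"z": 0,"rx": 0,"ry": 0,"rz": 0.5,"claw": 60},{"x": 2,"y": -22,"z": -20,"rx": 0,"ry": 0,"rz": 0,"claw": 60},{"x": 0,"y": 0,"z": -30,"rx": 0,"ry": 0,"rz": 0,"claw": 60},{"x": 0,"y": 0,"z": -30,"rx": 0,"ry": 0,"rz": 0,"claw": 60},{"x": 0,"y": 0,"z": -20,"rx": 0,"ry": 0,"rz": 0,"claw": 50},{"x": 0,"y": 0,"z": 0,"rx": 0,"ry": 0,"rz": 0,"claw": 50},{"x": 0,"y": 0,"z": 0,"rx": 0,"ry": 0,"rz": 0,"claw": 50},{"x": 0,"y": 0,"z": 0,"rx": 0,"ry": 0,"rz": 0,"claw": 50}])

```text
time_s: 8.62
position: [556.3, -306.0, 115.1]
orientation: [3.14, 0.001, 1.764]
force: [-0.1, -0.3, 1.2]
grip_width: 50.2
grip_force: 0.0
```

```bash
python3 - <<'E'
from h import *
s=viewer.grab_frame('side')[:,:,::-1].copy()
st=arm.read_state();print(st['position'],st['orientation'],st['force'])
cv2.imwrite('pics/d1.png',crop(s,330,180,130,130,4))
print([(np.array(proj('side',np.array(p)))-[330,180])*4 for p in ((556.5,-311,50),(556.5,-311,31),st['position'])])
E
```

```text
[ 556.40763727 -306.05576292  115.44146304] [3.13975024e+00 1.79508550e-03 1.76410875e+00] [-0.15304263  0.28565393 -0.015285  ]
[array([362.56064055, 402.92423653]), array([358.00829839, 425.72713071]), array([372.66591002, 316.5939802 ])]
```

View pics/d1.png

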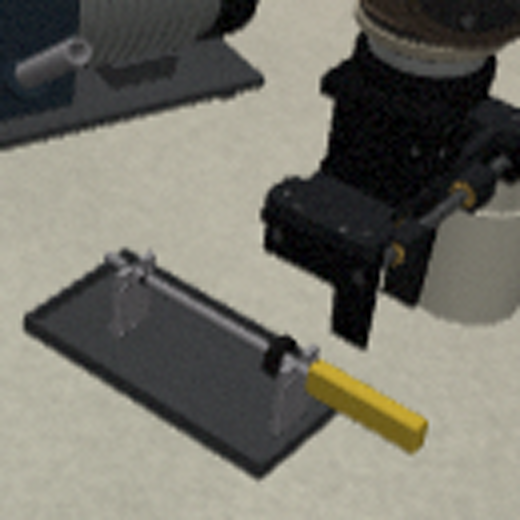

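The handle is level in view, centred at crop (367,405) where (363,403) was predicted. The mug is behind and clear. I go down and grip.

Request:
apply_moves(steps=[{"x": 0,"y": -5,"z": -20,"rx": 0,"ry": 0,"rz": 0,"claw": 50},{"x": 0,"y": 0,"z": -20,"rx": 0,"ry": 0,"rz": 0,"claw": 50},{"x": 0,"y": 0,"z": -20,"rx": 0,"ry": 0,"rz": 0,"claw": 50},{"x": 0,"y": 0,"z": -20,"rx": 0,"ry": 0,"rz": 0,"claw": 50},{"x": 0,"y": 0,"z": -4,"rx": 0,"ry": 0,"rz": 0,"claw": 50},{"x": 0,"y": 0,"z": 0,"rx": 0,"ry": 0,"rz": 0,"claw": 5},{"x": 0,"y": 0,"z": 0,"rx": 0,"ry": 0,"rz": 0,"claw": 5},{"x": 0,"y": 0,"z": 0,"rx": 0,"ry": 0,"rz": 0,"claw": 5},{"x": 0,"y": 0,"z": 0,"rx": 0,"ry": 0,"rz": 0,"claw": 5},{"x": 0,"y": 0,"z": 0,"rx": 0,"ry": 0,"rz": 0,"claw": 5},{"x": 0,"y": 0,"z": 0,"rx": 0,"ry": 0,"rz": 0,"claw": 5},{"x": 0,"y": 0,"z": 0,"rx": 0,"ry": 0,"rz": 0,"claw": 5}])

```text
time_s: 9.67
position: [555.9, -311.0, 30.2]
orientation: [3.141, 0.001, 1.763]
force: [0.1, -1.1, 1.8]
grip_width: 14.0
grip_force: 29.9
```

Request:
apply_moves(steps=[{"x": 0,"y": 0,"z": 10,"rx": 0,"ry": 0,"rz": 0,"claw": 5},{"x": 0,"y": 0,"z": 20,"rx": 0,"ry": 0,"rz": 0,"claw": 5},{"x": 0,"y": 0,"z": 30,"rx": 0,"ry": 0,"rz": 0,"claw": 5},{"x": 0,"y": 0,"z": 30,"rx": 0,"ry": 0,"rz": 0,"claw": 5},{"x": 0,"y": 0,"z": 30,"rx": 0,"ry": 0,"rz": 0,"claw": 5},{"x": 0,"y": 0,"z": 30,"rx": 0,"ry": 0,"rz": 0,"claw": 5},{"x": 0,"y": 0,"z": 30,"rx": 0,"ry": 0,"rz": 0,"claw": 5},{"x": 0,"y": 0,"z": 30,"rx": 0,"ry": 0,"rz": -7,"claw": 5},{"x": 0,"y": 0,"z": 20,"rx": 0,"ry": 0,"rz": -7,"claw": 5},{"x": 0,"y": 0,"z": 20,"rx": 0,"ry": 0,"rz": -7,"claw": 5},{"x": 0,"y": 0,"z": 0,"rx": 0,"ry": 0,"rz": 0,"claw": 5}])

```text
time_s: 10.58
position: [556.4, -311.4, 284.6]
orientation: [3.136, 0.003, 1.391]
force: [0.6, 0.3, 0.7]
grip_width: 13.8
grip_force: 29.9
```

Request:
apply_moves(steps=[{"x": 0,"y": 5,"z": 0,"rx": -6.57,"ry": 1.17,"rz": 0,"claw": 5},{"x": 0,"y": 5,"z": 0,"rx": -6.57,"ry": 1.17,"rz": 0,"claw": 5},{"x": 0,"y": 5,"z": 0,"rx": -6.57,"ry": 1.17,"rz": 0,"claw": 5},{"x": 0,"y": 5,"z": 0,"rx": -6.57,"ry": 1.17,"rz": 0,"claw": 5},{"x": 0,"y": 5,"z": 0,"rx": -6.57,"ry": 1.17,"rz": 0,"claw": 5},{"x": 0,"y": 5,"z": 0,"rx": -6.57,"ry": 1.17,"rz": 0,"claw": 5},{"x": 0,"y": 0,"z": 0,"rx": 0,"ry": 0,"rz": 0,"claw": 5},{"x": 0,"y": 0,"z": 0,"rx": 0,"ry": 0,"rz": 0,"claw": 5}])

```text
time_s: 11.25
position: [555.8, -279.5, 278.4]
orientation: [-3.134, 0.696, 1.406]
force: [-0.3, -0.7, -0.7]
grip_width: 13.7
grip_force: 29.9
```

```bash
cat >> h.py <<'E'
from scipy.spatial.transform import Rotation as Ro
def dip():
    st=arm.read_state(); R=Ro.from_euler('xyz',st['orientation']).as_matrix(); g=st['position']-19*R[:,2]
    x=R[:,0]; print('J',st['joint_positions'].round(2),'F',st['force'].round(1),'w',round(st['grip_width'],1)); return g,x,R
E
python3 - <<'E'
from h import *
g,x,R=dip(); print('grasp',g,'x',x,'tip',g+208*x, 'elev',np.degrees(np.arcsin(-x[2])),'head',np.degrees(np.arctan2(x[1],x[0])),'toolz',R[:,2])
st=viewer.grab_frame('side')[:,:,::-1].copy(); tp=viewer.grab_frame('top')[:,:,::-1].copy()
cv2.imwrite('pics/p_s.png',st);cv2.imwrite('pics/p_t.png',tp)
print(proj('side',g+208*x),proj('side',g),proj('top',g+208*x),proj('top',g))
E
```

```text
J [-0.29  0.45  1.63 -0.79  1.12  0.26] F [-0.3 -0.7 -0.7] w 13.7
grasp [ 557.91903149 -267.50092203  292.93463493] x [ 0.12610626  0.75675101 -0.64142429] tip [ 584.14913344 -110.09671122  159.5183834 ] elev 39.898107104659246 head 80.539070798129 toolz [-0.11296307 -0.63142599 -0.76716398]
(np.float64(378.7331217658111), np.float64(203.3564761024153)) (np.float64(422.9415909567472), np.float64(188.4050305597754)) (np.float64(386.10555842641185), np.float64(162.74160027796776)) (np.float64(452.50816508663763), np.float64(161.65730418428814))
```

Request:
apply_moves(steps=[{"x": -1,"y": 25,"z": 0,"rx": 0,"ry": 0,"rz": 0,"claw": 5},{"x": -1,"y": 25,"z": 0,"rx": 0,"ry": 0,"rz": 0,"claw": 5},{"x": -1,"y": 25,"z": -3,"rx": 0,"ry": 0,"rz": 0,"claw": 5},{"x": -1,"y": 18,"z": -3,"rx": 0,"ry": 0,"rz": 0,"claw": 5},{"x": 0,"y": 5,"z": 0,"rx": 0,"ry": 0,"rz": 0,"claw": 5},{"x": 0,"y": 0,"z": 0,"rx": 0,"ry": 0,"rz": 0,"claw": 5},{"x": 0,"y": 0,"z": 0,"rx": 0,"ry": 0,"rz": 0,"claw": 5}])

```text
time_s: 11.93
position: [551.8, -184.0, 274.1]
orientation: [-3.14, 0.698, 1.397]
force: [1.0, -0.6, -0.8]
grip_width: 13.4
grip_force: 29.9
```

```bash
python3 - <<'E'
from h import *
g,x,R=dip(); tip=g+208*x; print('grasp',g,'tip',tip)
s=viewer.grab_frame('side')[:,:,::-1].copy(); t=viewer.grab_frame('top')[:,:,::-1].copy()
cv2.imwrite('pics/q_s.png',s);cv2.imwrite('pics/q_t.png',t)
a=crop(t,310,125,80,60,5);b=crop(s,325,155,80,60,5)
for p in (tip,g+68*x): print(proj('side',p),proj('top',p))
cv2.imwrite('pics/q.png',np.hstack([a,b]))
E
```

```text
J [-0.13  0.43  1.67 -0.76  1.19  0.39] F [ 1.  -0.6 -0.8] w 13.4
grasp [ 553.9663661  -171.943887    288.68321503] tip [581.53961606 -14.99499014 155.00165438]
(np.float64(355.37248672929184), np.float64(189.8272627041383)) (np.float64(353.7955820368262), np.float64(161.6317214496696))
(np.float64(378.5854026630228), np.float64(179.34486948430933)) (np.float64(394.15717775455516), np.float64(161.13340674569585))
```

View pics/q.png

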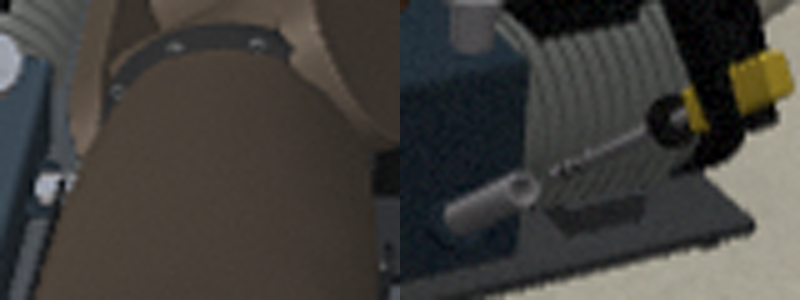

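```bash
python3 - <<'E'
from h import *
a=cv2.imread('pics/side0.png').astype(float).mean(2); b=cv2.imread('pics/q_s.png').astype(float).mean(2)
D=np.abs(b-a)
for u in range(353,376,1):
    v0=189.83-(u-355.37)*.4517; vs=np.arange(int(v0)-4,int(v0)+6); w=np.clip(D[vs,u]-8,0,None)
    print(u,round(v0,1),round((w*vs).sum()/max(w.sum(),1e-6),1),w.astype(int))
E
```

```text
353 190.9 192.4 [0 0 0 0 0 3 2 6 1 0]
354 190.4 189.9 [0 0 4 0 0 0 3 0 0 0]
355 190.0 188.9 [ 4  1  0 17 38  9  1  1  3  0]
356 189.5 188.2 [ 0  0  8 31 15  0  0  0  1  0]
357 189.1 188.3 [ 2  1  1  0 14  0  0  0  0  0]
358 188.6 187.5 [ 0  2  6 36 22  0  0  0  0  4]
359 188.2 187.3 [ 4  0 13 20  0  0  0  3  0  4]
360 187.7 187.0 [ 0  0  0 11 20  6  0  1  0  0]
361 187.3 186.2 [ 6  2  5 10  6  0  0  1  0  4]
362 186.8 185.3 [ 0  2 13 35 24  2  0  0  0  1]
363 186.4 185.5 [ 1  0  8 26 13  0  0  0  5  0]
364 185.9 184.4 [ 2  4  4 13 27  0  0  0  1  1]
365 185.5 184.7 [ 0  0 11 26 14  0  0  0  0  6]
366 185.0 184.1 [ 0  4 12 34  5  0  0  2  2  0]
367 184.6 183.2 [ 1  0  8 33 19  0  0  1  0  0]
368 184.1 182.7 [ 1  3 15 34  0  0  0  0  2  0]
369 183.7 182.4 [ 0  2  5 28 21  0  0  0  2  0]
370 183.2 181.9 [ 3  0 17 39  5  0  0  3  0  0]
371 182.8 181.5 [ 0  4  9 31 25  0  0  0  0  4]
372 182.3 181.4 [ 0  0 16 37 12  0  0  0  5  1]
373 181.9 180.7 [ 0  0 10 33 28  0  0  2  0  4]
374 181.4 178.5 [ 0 17  6  0  0  0  0  0  0  0]
375 181.0 178.7 [31 31 34 47 29 25  2  1  4  0]
```

Top view: the arm hides the mouth. Side view: the tip is at about (356,188.5) and the mouth at (349.7,192.5). The rod is parallel to the tube but roughly 1 px high, so I trim it slightly and start in slowly.

Request:
apply_moves(steps=[{"x": -0.9,"y": -0.7,"z": -0.9,"rx": 0,"ry": 0,"rz": 0,"claw": 5},{"x": 0.5,"y": 3,"z": -2.6,"rx": 0,"ry": 0,"rz": 0,"claw": 5},{"x": 0.5,"y": 3,"z": -2.6,"rx": 0,"ry": 0,"rz": 0,"claw": 5},{"x": 0.5,"y": 3,"z": -2.6,"rx": 0,"ry": 0,"rz": 0,"claw": 5},{"x": 0.6,"y": 3,"z": -2.5,"rx": 0,"ry": 0,"rz": 0,"claw": 5},{"x": 0.5,"y": 3,"z": -2.6,"rx": 0,"ry": 0,"rz": 0,"claw": 5},{"x": 0.5,"y": 3,"z": -2.6,"rx": 0,"ry": 0,"rz": 0,"claw": 5},{"x": 0.6,"y": 3,"z": -2.5,"rx": 0,"ry": 0,"rz": 0,"claw": 5},{"x": 0.5,"y": 3,"z": -2.6,"rx": 0,"ry": 0,"rz": 0,"claw": 5},{"x": 0,"y": 0,"z": 0,"rx": 0,"ry": 0,"rz": 0,"claw": 5},{"x": 0,"y": 0,"z": 0,"rx": 0,"ry": 0,"rz": 0,"claw": 5}])

```text
time_s: 12.95
position: [555.1, -159.4, 252.0]
orientation: [-3.139, 0.699, 1.398]
force: [-0.5, -0.6, -0.9]
grip_width: 13.8
grip_force: 29.9
```

```bash
python3 - <<'E'
from h import *
g,x,R=dip(); tip=g+208*x; print('tip',tip,'x',x,np.degrees(np.arctan2(x[1],x[0])))
m=np.array([585.07,14.86,130.9]); z=np.array([-.134,-.754,.643]); d=tip-m; print('along',d@z,'perp',d-(d@z)*z)
a=cv2.imread('pics/side0.png').astype(float).mean(2); b=viewer.grab_frame('side')[:,:,::-1].copy(); cv2.imwrite('pics/r_s.png',b); b=b.astype(float).mean(2)
D=np.abs(b-a); p0=proj('side',tip);p1=proj('side',g+68*x); sl=(p1[1]-p0[1])/(p1[0]-p0[0]); print(p0,p1)
for u in range(346,368,2):
    v0=p0[1]+(u-p0[0])*sl; vs=np.arange(int(v0)-4,int(v0)+6); w=np.clip(D[vs,u]-8,0,None)
    print(u,round(v0,1),round((w*vs).sum()/max(w.sum(),1e-6),1),w.astype(int), a[vs,u].astype(int))
E
```

```text
J [-0.09  0.46  1.69 -0.76  1.19  0.45] F [-0.5 -0.6 -0.9] w 13.8
tip [584.53837167   9.47045974 132.76057191] x [ 0.13136259  0.75418625 -0.64338711] 80.1194628654044
along 5.331299293912626 perp [ 0.18276577 -1.3697406  -1.56745354]
(np.float64(350.2937616886099), np.float64(192.48761520588533)) (np.float64(372.3523597688258), np.float64(182.52793589065806))
346 194.4 193.3 [0 7 6 3 0 0 2 4 0 0] [73 91 84 80 69 51 41 34 26 19]
348 193.5 191.6 [5 0 7 0 0 3 3 0 0 0] [60 73 35 48 55 70 77 51 33 22]
350 192.6 191.5 [ 1  3  9 38 15  0  2  7  1  0] [49 58 67 42 53 69 85 90 58 48]
352 191.7 191.5 [ 0  4  2  5 10 27  3  2  0  2] [48 45 41 46 66 77 75 65 47 41]
354 190.8 193.8 [0 0 0 0 0 0 0 0 2 0] [48 52 46 51 46 42 38 45 46 49]
356 189.9 188.9 [ 4  3  0 11 30  3  0  0  0  6] [50 46 48 45 46 44 48 51 40 34]
358 189.0 188.0 [ 4  3 14 37  1  0  0  0  2  4] [49 50 48 44 46 41 44 46 46 40]
360 188.1 186.9 [ 0  0 15 35  6  0  0  0  1  0] [52 48 51 49 46 48 47 42 39 50]
362 187.2 186.1 [ 1  3 13 41 10  0  0  1  3  0] [52 49 49 49 44 46 43 47 45 43]
364 186.3 184.9 [ 0  0 18 39 10  0  0  0  0  0] [48 48 48 48 50 47 45 39 42 46]
366 185.4 184.4 [ 4  0  5 23 15  0  0  3  3  0] [52 52 51 48 43 50 46 46 46 49]
```

The rod lines up with the dark bore at about side (349,191.5). I feed in slowly.

Request:
apply_moves(steps=[{"x": 0.4,"y": 2.3,"z": -1.9,"rx": 0,"ry": 0,"rz": 0,"claw": 5},{"x": 0.4,"y": 2.3,"z": -1.9,"rx": 0,"ry": 0,"rz": 0,"claw": 5},{"x": 0.4,"y": 2.3,"z": -1.9,"rx": 0,"ry": 0,"rz": 0,"claw": 5},{"x": 0.4,"y": 2.3,"z": -2,"rx": 0,"ry": 0,"rz": 0,"claw": 5},{"x": 0.4,"y": 2.3,"z": -1.9,"rx": 0,"ry": 0,"rz": 0,"claw": 5},{"x": 0.4,"y": 2.3,"z": -2,"rx": 0,"ry": 0,"rz": 0,"claw": 5},{"x": 0,"y": 0,"z": 0,"rx": 0,"ry": 0,"rz": 0,"claw": 5}])

```text
time_s: 13.58
position: [557.4, -145.3, 240.1]
orientation: [-3.139, 0.699, 1.399]
force: [-0.0, -0.0, -0.3]
grip_width: 14.0
grip_force: 29.9
```

Request:
apply_moves(steps=[{"x": 0.5,"y": 3,"z": -2.6,"rx": 0,"ry": 0,"rz": 0,"claw": 5},{"x": 0.5,"y": 3,"z": -2.6,"rx": 0,"ry": 0,"rz": 0,"claw": 5},{"x": 0.6,"y": 3,"z": -2.5,"rx": 0,"ry": 0,"rz": 0,"claw": 5},{"x": 0.5,"y": 3,"z": -2.6,"rx": 0,"ry": 0,"rz": 0,"claw": 5},{"x": 0.5,"y": 3,"z": -2.6,"rx": 0,"ry": 0,"rz": 0,"claw": 5},{"x": 0.6,"y": 3,"z": -2.5,"rx": 0,"ry": 0,"rz": 0,"claw": 5},{"x": 0.5,"y": 3,"z": -2.6,"rx": 0,"ry": 0,"rz": 0,"claw": 5},{"x": 0.5,"y": 3,"z": -2.6,"rx": 0,"ry": 0,"rz": 0,"claw": 5},{"x": 0,"y": 0,"z": 0,"rx": 0,"ry": 0,"rz": 0,"claw": 5}])

```text
time_s: 14.33
position: [561.6, -121.3, 219.4]
orientation: [-3.139, 0.699, 1.399]
force: [-0.5, 0.9, -1.3]
grip_width: 13.9
grip_force: 29.9
```

Request:
apply_moves(steps=[{"x": 0.5,"y": 3,"z": -2.6,"rx": 0,"ry": 0,"rz": 0,"claw": 5},{"x": 0.5,"y": 3,"z": -2.6,"rx": 0,"ry": 0,"rz": 0,"claw": 5},{"x": 0.6,"y": 3,"z": -2.5,"rx": 0,"ry": 0,"rz": 0,"claw": 5},{"x": 0.5,"y": 3,"z": -2.6,"rx": 0,"ry": 0,"rz": 0,"claw": 5},{"x": 0.5,"y": 3,"z": -2.6,"rx": 0,"ry": 0,"rz": 0,"claw": 5},{"x": 0.6,"y": 3,"z": -2.5,"rx": 0,"ry": 0,"rz": 0,"claw": 5},{"x": 0.5,"y": 3,"z": -2.6,"rx": 0,"ry": 0,"rz": 0,"claw": 5},{"x": 0.5,"y": 3,"z": -2.6,"rx": 0,"ry": 0,"rz": 0,"claw": 5},{"x": 0,"y": 0,"z": 0,"rx": 0,"ry": 0,"rz": 0,"claw": 5}])

```text
time_s: 15.08
position: [565.8, -97.3, 198.8]
orientation: [-3.139, 0.699, 1.399]
force: [0.6, -0.6, -0.5]
grip_width: 13.5
grip_force: 29.9
```

Request:
apply_moves(steps=[{"x": 0.5,"y": 3,"z": -2.6,"rx": 0,"ry": 0,"rz": 0,"claw": 5},{"x": 0.5,"y": 3,"z": -2.6,"rx": 0,"ry": 0,"rz": 0,"claw": 5},{"x": 0.6,"y": 3,"z": -2.5,"rx": 0,"ry": 0,"rz": 0,"claw": 5},{"x": 0.5,"y": 3,"z": -2.6,"rx": 0,"ry": 0,"rz": 0,"claw": 5},{"x": 0.5,"y": 3,"z": -2.6,"rx": 0,"ry": 0,"rz": 0,"claw": 5},{"x": 0.6,"y": 3,"z": -2.5,"rx": 0,"ry": 0,"rz": 0,"claw": 5},{"x": 0.5,"y": 3,"z": -2.6,"rx": 0,"ry": 0,"rz": 0,"claw": 5},{"x": 0,"y": 0,"z": 0,"rx": 0,"ry": 0,"rz": 0,"claw": 5}])

```text
time_s: 15.75
position: [569.5, -76.3, 180.7]
orientation: [-3.139, 0.699, 1.399]
force: [0.0, 0.3, -1.4]
grip_width: 13.3
grip_force: 29.9
```

```bash
python3 - <<'E'
from h import *
g,x,R=dip(); tip=g+208*x; print('tip',tip,'x',x)
m=np.array([585.07,14.86,130.9]); z=np.array([-.134,-.754,.643]); d=tip-m; print('along',d@z,'perp',d-(d@z)*z, 'stop dist',g+68*x-m)
print(proj('side',g+68*x),proj('side',m))
b=viewer.grab_frame('side')[:,:,::-1].copy(); cv2.imwrite('pics/s_s.png',b)
E
```

```text
J [ 0.05  0.58  1.7  -0.75  1.17  0.63] F [ 0.   0.3 -1.4] w 13.3
tip [598.87448717  92.65844638  61.47696242] x [ 0.13104711  0.75428627 -0.64333419]
along -105.14884301452572 perp [-0.28545779 -1.48378125 -1.81233152] stop dist [ -4.5421089  -27.80163111  20.64374901]
(np.float64(354.5534165699999), np.float64(190.65939960778772)) (np.float64(349.23762979435025), np.float64(192.17918605175885))
```

Request:
apply_moves(steps=[{"x": 0.5,"y": 3,"z": -2.6,"rx": 0,"ry": 0,"rz": 0,"claw": 5},{"x": 0.5,"y": 3,"z": -2.6,"rx": 0,"ry": 0,"rz": 0,"claw": 5},{"x": 0.6,"y": 3,"z": -2.5,"rx": 0,"ry": 0,"rz": 0,"claw": 5},{"x": 0.5,"y": 3,"z": -2.6,"rx": 0,"ry": 0,"rz": 0,"claw": 5},{"x": 0.5,"y": 3,"z": -2.6,"rx": 0,"ry": 0,"rz": 0,"claw": 5},{"x": 0.6,"y": 3,"z": -2.5,"rx": 0,"ry": 0,"rz": 0,"claw": 5},{"x": 0.5,"y": 3,"z": -2.6,"rx": 0,"ry": 0,"rz": 0,"claw": 5},{"x": 0,"y": 0,"z": 0,"rx": 0,"ry": 0,"rz": 0,"claw": 5}])

```text
time_s: 16.47
position: [573.2, -55.2, 162.8]
orientation: [-3.139, 0.699, 1.399]
force: [-0.2, -0.1, -0.0]
grip_width: 14.1
grip_force: 29.9
```

Request:
apply_moves(steps=[{"x": 0.2,"y": 1.1,"z": -1,"rx": 0,"ry": 0,"rz": 0,"claw": 5},{"x": 0.2,"y": 1.1,"z": -1,"rx": 0,"ry": 0,"rz": 0,"claw": 5},{"x": 0,"y": 0,"z": 0,"rx": 0,"ry": 0,"rz": 0,"claw": 5}])

```text
time_s: 16.72
position: [573.6, -53.5, 161.2]
orientation: [-3.139, 0.699, 1.398]
force: [-0.2, -0.5, -0.7]
grip_width: 14.0
grip_force: 29.9
```

Request:
apply_moves(steps=[{"x": 0.2,"y": 1.1,"z": -1,"rx": 0,"ry": 0,"rz": 0,"claw": 5},{"x": 0.2,"y": 1.1,"z": -1,"rx": 0,"ry": 0,"rz": 0,"claw": 5},{"x": 0,"y": 0,"z": 0,"rx": 0,"ry": 0,"rz": 0,"claw": 5},{"x": 0,"y": 0,"z": 0,"rx": 0,"ry": 0,"rz": 0,"claw": 5}])

```text
time_s: 17.05
position: [574.0, -51.4, 159.3]
orientation: [-3.14, 0.699, 1.398]
force: [-0.4, 0.4, -1.2]
grip_width: 13.8
grip_force: 29.9
```

Request:
apply_moves(steps=[{"x": 0.2,"y": 1.1,"z": -1,"rx": 0,"ry": 0,"rz": 0,"claw": 5},{"x": 0.2,"y": 1.1,"z": -1,"rx": 0,"ry": 0,"rz": 0,"claw": 5},{"x": 0,"y": 0,"z": 0,"rx": 0,"ry": 0,"rz": 0,"claw": 5},{"x": 0,"y": 0,"z": 0,"rx": 0,"ry": 0,"rz": 0,"claw": 5}])

```text
time_s: 17.38
position: [574.3, -50.0, 158.3]
orientation: [-3.14, 0.701, 1.397]
force: [-1.8, -5.6, 5.9]
grip_width: 13.9
grip_force: 30.0
```

The push-back is 8 N along the axis at the expected depth of 140 mm, so the collar is seated. One small push more, then draw out.

Request:
apply_moves(steps=[{"x": 0.1,"y": 0.6,"z": -0.5,"rx": 0,"ry": 0,"rz": 0,"claw": 5},{"x": 0,"y": 0,"z": 0,"rx": 0,"ry": 0,"rz": 0,"claw": 5},{"x": 0,"y": 0,"z": 0,"rx": 0,"ry": 0,"rz": 0,"claw": 5},{"x": 0,"y": 0,"z": 0,"rx": 0,"ry": 0,"rz": 0,"claw": 5}])

```text
time_s: 17.72
position: [574.3, -50.0, 158.3]
orientation: [-3.14, 0.702, 1.397]
force: [-1.8, -8.2, 8.1]
grip_width: 13.9
grip_force: 30.0
```

```bash
python3 - <<'E'
from h import *
g,x,R=dip(); m=np.array([585.07,14.86,130.9]); z=np.array([-.134,-.754,.643]); d=g+208*x-m; print(d@z,d-(d@z)*z)
b=viewer.grab_frame('side')[:,:,::-1].copy(); cv2.imwrite('pics/seat.png',crop(b,320,150,80,60,8))
E
```

```text
J [ 0.09  0.62  1.69 -0.74  1.17  0.69] F [-1.8 -8.2  8.1] w 13.9
-140.11443569142904 [ 0.17651744 -2.008738   -2.33593181]
```

View pics/seat.png

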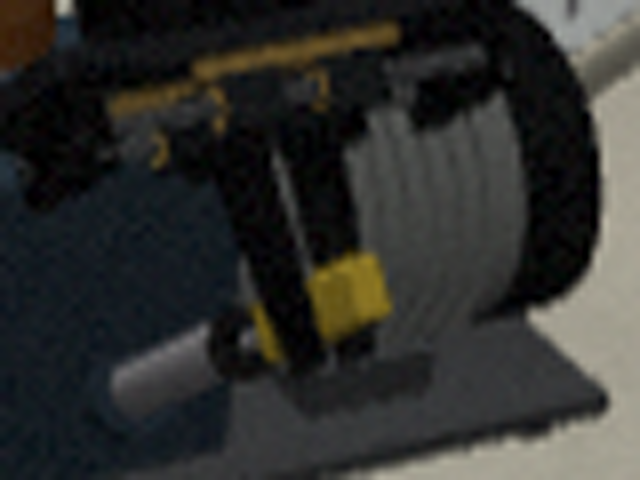

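The picture shows the collar at (235,342) flat on the tube's mouth. I draw it out along the axis.

Request:
apply_moves(steps=[{"x": -0.5,"y": -3,"z": 2.6,"rx": 0,"ry": 0,"rz": 0,"claw": 5},{"x": -0.8,"y": -4.5,"z": 3.8,"rx": 0,"ry": 0,"rz": 0,"claw": 5},{"x": -1,"y": -6,"z": 5.1,"rx": 0,"ry": 0,"rz": 0,"claw": 5},{"x": -1.1,"y": -6,"z": 5.1,"rx": 0,"ry": 0,"rz": 0,"claw": 5},{"x": -1,"y": -6,"z": 5.1,"rx": 0,"ry": 0,"rz": 0,"claw": 5},{"x": -1.1,"y": -6,"z": 5.1,"rx": 0,"ry": 0,"rz": 0,"claw": 5},{"x": -1,"y": -6,"z": 5.1,"rx": 0,"ry": 0,"rz": 0,"claw": 5},{"x": -1.1,"y": -6,"z": 5.1,"rx": 0,"ry": 0,"rz": 0,"claw": 5},{"x": -1,"y": -6,"z": 5.2,"rx": 0,"ry": 0,"rz": 0,"claw": 5},{"x": -1.1,"y": -6,"z": 5.1,"rx": 0,"ry": 0,"rz": 0,"claw": 5},{"x": -1,"y": -6,"z": 5.1,"rx": 0,"ry": 0,"rz": 0,"claw": 5},{"x": -1.1,"y": -6,"z": 5.1,"rx": 0,"ry": 0,"rz": 0,"claw": 5}])

```text
time_s: 18.77
position: [562.6, -116.7, 214.9]
orientation: [-3.14, 0.699, 1.398]
force: [0.5, 0.0, -0.5]
grip_width: 14.1
grip_force: 30.0
```

Request:
apply_moves(steps=[{"x": -1,"y": -6,"z": 5.1,"rx": 0,"ry": 0,"rz": 0,"claw": 5},{"x": -1.1,"y": -6,"z": 5.1,"rx": 0,"ry": 0,"rz": 0,"claw": 5},{"x": -1,"y": -6,"z": 5.1,"rx": 0,"ry": 0,"rz": 0,"claw": 5},{"x": -1.1,"y": -6,"z": 5.1,"rx": 0,"ry": 0,"rz": 0,"claw": 5},{"x": -1,"y": -6,"z": 5.1,"rx": 0,"ry": 0,"rz": 0,"claw": 5},{"x": -1.1,"y": -6,"z": 5.1,"rx": 0,"ry": 0,"rz": 0,"claw": 5},{"x": -1,"y": -6,"z": 5.1,"rx": 0,"ry": 0,"rz": 0,"claw": 5},{"x": -1.1,"y": -6,"z": 5.1,"rx": 0,"ry": 0,"rz": 0,"claw": 5},{"x": -1,"y": -6,"z": 5.1,"rx": 0,"ry": 0,"rz": 0,"claw": 5},{"x": -1.1,"y": -6,"z": 5.1,"rx": 0,"ry": 0,"rz": 0,"claw": 5},{"x": -1,"y": -6,"z": 5.1,"rx": 0,"ry": 0,"rz": 0,"claw": 5},{"x": 0,"y": 0,"z": 0,"rx": 0,"ry": 0,"rz": 0,"claw": 5}])

```text
time_s: 19.77
position: [551.2, -183.2, 271.6]
orientation: [-3.141, 0.699, 1.396]
force: [0.5, -0.1, -0.5]
grip_width: 13.9
grip_force: 30.0
```

```bash
python3 - <<'E'
from h import *
g,x,R=dip(); m=np.array([585.07,14.86,130.9]); z=np.array([-.134,-.754,.643]); d=g+208*x-m; print(g,g+208*x,d@z,d-(d@z)*z)
E
```

```text
J [-0.13  0.44  1.68 -0.76  1.19  0.4 ] F [ 0.5 -0.1 -0.5] w 13.9
[ 553.30753426 -171.13770488  286.18883188] [581.01627619 -14.35598874 152.33921811] 36.357471746606905 [ 0.81817741 -1.80245504 -1.93863622]
```

Request:
apply_moves(steps=[{"x": -5,"y": -20,"z": 0,"rx": 0,"ry": 0,"rz": 0,"claw": 5},{"x": -8,"y": -25,"z": 0,"rx": 6.57,"ry": -1.17,"rz": 0,"claw": 5},{"x": -8,"y": -25,"z": 0,"rx": 6.57,"ry": -1.17,"rz": 0,"claw": 5},{"x": -8,"y": -25,"z": 0,"rx": 6.57,"ry": -1.17,"rz": 0,"claw": 5},{"x": -8,"y": -25,"z": 0,"rx": 6.57,"ry": -1.17,"rz": 0,"claw": 5},{"x": -8,"y": -25,"z": 0,"rx": 6.57,"ry": -1.17,"rz": 0,"claw": 5},{"x": -7,"y": -25,"z": 0,"rx": 6.57,"ry": -1.17,"rz": 0,"claw": 5},{"x": -4,"y": -21,"z": -20,"rx": 0,"ry": 0,"rz": 0,"claw": 5},{"x": 0,"y": -10,"z": -30,"rx": 0,"ry": 0,"rz": 0,"claw": 5},{"x": 0,"y": 0,"z": -30,"rx": 0,"ry": 0,"rz": 0,"claw": 5},{"x": 0,"y": 0,"z": -20,"rx": 0,"ry": 0,"rz": 0,"claw": 5},{"x": 0,"y": 0,"z": 0,"rx": 0,"ry": 0,"rz": 0,"claw": 5}])

```text
time_s: 20.77
position: [493.6, -382.2, 166.1]
orientation: [-3.136, -0.004, 1.396]
force: [-0.1, 0.1, -1.4]
grip_width: 13.8
grip_force: 30.0
```

Request:
apply_moves(steps=[{"x": 0,"y": 0,"z": 0,"rx": 0,"ry": 0,"rz": 0,"claw": 5},{"x": 0,"y": 0,"z": 0,"rx": 0,"ry": 0,"rz": 0,"claw": 5},{"x": 0,"y": 0,"z": 0,"rx": 0,"ry": 0,"rz": 0,"claw": 5},{"x": 0,"y": 0,"z": 0,"rx": 0,"ry": 0,"rz": 0,"claw": 5},{"x": 0,"y": 0,"z": 0,"rx": 0,"ry": 0,"rz": 0,"claw": 5},{"x": 0,"y": 0,"z": 0,"rx": 0,"ry": 0,"rz": 0,"claw": 5}])

```text
time_s: 21.27
position: [495.4, -383.1, 171.3]
orientation: [3.141, 0.001, 1.397]
force: [0.7, -0.2, -1.0]
grip_width: 13.7
grip_force: 30.0
```

```bash
python3 - <<'E'
from h import *
g,x,R=dip(); tip=g+208*x; print(g,tip,np.degrees(np.arcsin(x[2])),arm.read_state()['qvel'].round(3),arm.read_state()['orientation'])
s=viewer.grab_frame('side')[:,:,::-1].copy(); t=viewer.grab_frame('top')[:,:,::-1].copy()
S0=cv2.imread('pics/side0.png');T0=cv2.imread('pics/top0.png')
print('proj tip',proj('side',tip),proj('top',tip),'coll',proj('side',g+68*x),proj('side',g))
a,b=S0.astype(float).mean(2),s.astype(float).mean(2); D=np.abs(a-b)
p0,p1=np.array(proj('side',tip)),np.array(proj('side',g+72*x)); 
for k in np.linspace(-.1,.9,11):
  u,v0=p0+(p1-p0)*k; u=int(round(u)); vs=np.arange(int(v0)-6,int(v0)+8); print(u,round(v0,1),np.clip(D[vs,u]-8,0,None).astype(int))
def cnt(i,lo,hi,box):
  x,y,w,h=box; M=cv2.inRange(cv2.cvtColor(i,cv2.COLOR_BGR2HSV),lo,hi)[y:y+h,x:x+w]; ys,xs=np.nonzero(M); return len(xs),xs.mean()+x,ys.mean()+y
for n,i in(('0',S0),('1',s)):
  print(n,'blue',cnt(i,(105,180,60),(125,255,255),(265,230,50,45)),'green',cnt(i,(45,120,40),(80,255,255),(225,150,70,40)),'mugROI diff',np.abs(S0.astype(int)-i)[215:265,430:480].mean())
E
```

```text
J [-0.76  0.54  1.6   0.    1.   -0.59] F [ 0.7 -0.2 -1. ] w 13.7
[ 495.37591481 -383.10322013  190.25164138] [ 531.29904232 -178.22884697  190.10975362] -0.039084471319796886 [ 0.     0.006  0.003  0.001 -0.     0.001] [3.14050255e+00 6.82152711e-04 1.39721863e+00]
proj tip (np.float64(382.43922367511163), np.float64(211.62489490721111)) (np.float64(410.65807946626467), np.float64(178.99619909005082)) coll (np.float64(416.18522251360093), np.float64(243.52756564330167)) (np.float64(435.39558868972), np.float64(261.6885923703415))
379 208.5 [10  2  3 15 34 32 34 32 33 32 34 33 32 30]
382 211.6 [20 36 29 32 30 27  0 27  6 34 34 31 33 36]
386 214.7 [33 29 31 31 27  6 51 84 48  9 34 32 33 31]
389 217.8 [32 32 29 29 22  0  0 63 74  0 32 33 32 33]
392 220.9 [32 33 35 20 11  0  0 13 30  0 31 32 32 30]
396 224.0 [34 31 35 33 22  0  0  0 17 31  0  0  1 38]
399 227.1 [ 36  27   2  95  96 100 105 115 113 110 116 120 119 108]
402 230.2 [ 99  97 101  94  92  96  99 109 117 109 109 128 123 118]
405 233.3 [ 96  97  87  98  98  98 109 112 108 114 119 120 127 126]
409 236.3 [ 95  98 103  96  99  93  98 111 114 111 110 126 123 125]
412 239.4 [ 98  98  97  88  66  90 114 112 110 107 108 127 118 119]
0 blue (503, np.float64(288.4393638170974), np.float64(253.03180914512922)) green (332, np.float64(262.21385542168673), np.float64(170.6024096385542)) mugROI diff 0.0
1 blue (563, np.float64(289.5612788632327), np.float64(253.36412078152753)) green (328, np.float64(262.0030487804878), np.float64(170.52134146341464)) mugROI diff 68.8664
```

```bash
python3 -c "
from station import job_done
print(job_done())"
```

```text
the job is handed in; nothing more can be done
None
```

The job is handed in at about 21 s of the 72 s, but no verdict came back. The knob was held out about 2 s and pushed home, and the dipstick was seated to its collar and drawn out. It is now held still and level, with its tip about 190 mm above the tray. I never touched the mug, debugger or board, but the final image check did not confirm the mug, since the gripper may have been in front of it.

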